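# Load the inspection rail with four bushings in order of size

### The job

Load the inspection rail for the measuring machine: stand the four flanged bushings on the four rests, one on each, upright on their flanges and well centred on the round pads, in order of size along the rail, with the smallest on the rest next to the white reference ball and the largest at the far end of the row. Leave the setting ring gauge lying where it is.

Things in the scene. Friction and masses are not known exactly. Their poses are not given: they have to be found in the camera images.
- bushing_a_mid (a point): The smallest of four plain steel flanged bushings of one family (a bored cylinder on a round flange), loose, standing upright flange down on the plate. Body 24 mm in diameter above a flange 38 mm in diameter and 8 mm thick; 32 mm high in all, about 0.09 kg. This point is on its axis, half-way up, 16 mm above its underside; z is its axis, up.
- bushing_b_mid (a point): The second smallest of four plain steel flanged bushings of one family (a bored cylinder on a round flange), loose, standing upright flange down on the plate. Body 33 mm in diameter above a flange 47 mm in diameter and 8 mm thick; 43 mm high in all, about 0.19 kg. This point is on its axis, half-way up, 21.5 mm above its underside; z is its axis, up.
- bushing_c_mid (a point): The second largest of four plain steel flanged bushings of one family (a bored cylinder on a round flange), loose, standing upright flange down on the plate. Body 42 mm in diameter above a flange 56 mm in diameter and 8 mm thick; 54 mm high in all, about 0.36 kg. This point is on its axis, half-way up, 27 mm above its underside; z is its axis, up.
- bushing_d_mid (a point): The largest of four plain steel flanged bushings of one family (a bored cylinder on a round flange), loose, standing upright flange down on the plate. Body 51 mm in diameter above a flange 65 mm in diameter and 8 mm thick; 65 mm high in all, about 0.6 kg. This point is on its axis, half-way up, 32.5 mm above its underside; z is its axis, up.
- rest_1_top (a point): Centre of the top face of a fixed rest on the inspection rail, the one nearest the robot's left (+y) end of the rail: a dark block 68 x 62 mm carrying a round flat steel pad, 60 mm in diameter, with engraved circles; its top is 38 mm above the plate. z up; y runs along the rail, x across it. The four rests are alike; they stand in a line along the aluminium rail (540 mm long, 70 mm wide, 18 mm high), 76 to 100 mm apart, and slide to new spots from job to job.
- rest_2_top (a point): Centre of the top face of a fixed rest on the inspection rail, the one second from the left (+y) end: a dark block 68 x 62 mm carrying a round flat steel pad, 60 mm in diameter, with engraved circles; its top is 38 mm above the plate. z up; y runs along the rail, x across it. The four rests are alike; they stand in a line along the aluminium rail (540 mm long, 70 mm wide, 18 mm high), 76 to 100 mm apart, and slide to new spots from job to job.
- rest_3_top (a point): Centre of the top face of a fixed rest on the inspection rail, the one third from the left (+y) end: a dark block 68 x 62 mm carrying a round flat steel pad, 60 mm in diameter, with engraved circles; its top is 38 mm above the plate. z up; y runs along the rail, x across it. The four rests are alike; they stand in a line along the aluminium rail (540 mm long, 70 mm wide, 18 mm high), 76 to 100 mm apart, and slide to new spots from job to job.
- rest_4_top (a point): Centre of the top face of a fixed rest on the inspection rail, the one nearest the right (-y) end of the rail: a dark block 68 x 62 mm carrying a round flat steel pad, 60 mm in diameter, with engraved circles; its top is 38 mm above the plate. z up; y runs along the rail, x across it. The four rests are alike; they stand in a line along the aluminium rail (540 mm long, 70 mm wide, 18 mm high), 76 to 100 mm apart, and slide to new spots from job to job.
- ball_centre (a point): Centre of the white reference ball, 30 mm in diameter, on a short steel stem (round foot 40 mm in diameter), fixed on the rail about 100 mm beyond the last rest at one end of the row: the left or the right end, as it comes. Ball centre 76 mm above the plate, its top 91 mm. A low dark end stop, 60 x 40 mm and 32 mm high, is fixed at the rail's other end.
- setting_ring_mid (a point): A steel setting ring gauge lying flat among the bushings: 63 mm in diameter, 18 mm high, bore 31 mm, a grooved rim and no flange or raised body. Not part of the job. This point is at its centre, 9 mm above the plate. A dark steel V-block, 60 x 45 mm and 34 mm high, stands in the same loose row; neighbours there are at least 90 mm apart, centre to centre.
Things that resemble listed ones, but are neither listed nor needed, are in the scene too. What is shaped like the part that bears bushing_a_mid but brown is not meant. What is shaped like the part that bears bushing_b_mid but green is not meant.

How it is judged:
By the outcome, as a careful person would: the job done as asked, in the order asked, and still so for the second after the job is handed in, with the robot touching nothing.
It also fails if it takes over 93 s, if anything falls off the work surface, if the arm or the gripper's body presses on something with over 40 N, if the wrist force passes 120 N, or if a joint passes its speed limit or range.

### The arm

A 6-joint arm with a two-finger parallel gripper is mounted at the origin on the work surface. World frame = base frame: x ahead of the robot, y to its left, z up, the work surface at z = 0. Lengths are in mm, angles in rad, forces in N, time in s.
With the tool pointing down it reaches from about 350 to 775 mm from the base axis. Payload 7.3 kg.
Tool frame: the origin (TCP) lies midway between the tips of the shut fingers; the grasp point (between the pads) lies 19 mm behind it (bot.tcp_to_grasp is the distance from the TCP to the grasp point, in mm); z points along the fingers, y is the line along which they close (so a half turn about z gives the same grasp; the last joint's range is limited). The gripper opens to 92 mm and grips with 3 to 60 N. Pads are 19 mm wide; open, the fingers measure 130 mm over their backs; the gripper's body (75 mm by 190 mm) begins 47 mm behind the grasp point.
Start: joints at [0.966, 0.342, 1.524, -0, 1.275, -0.146], TCP at [232.499, 470.736, 190.941] pointing down, gripper open.
Joint ranges: [-2.53, 2.53], [-0.77, 2.02], [0.04, 2.7], [-1, 4.14], [0.28, 2.66], [-3.11, 3.11]. Speed limits (rad/s): [2.57, 2.57, 3.14, 3.14, 3.14, 3.14].

### API

Orientations are given as [roll, pitch, yaw] about the fixed x, y, z axes, in that order (R = Rz(yaw) Ry(pitch) Rx(roll)).
In Python, from plant import bot, viewer gives the robot as it stands. The module is installed in compiled form; this text tells all that it offers.
- The arm moves only by the shell command python3 -m handwheel 'ROWS'. ROWS is text: rows parted by semicolons, each of 7 numbers parted by spaces: the shift along the tool's x, y, z scaled (see below), then the turn, a rotation vector about the tool's x, y, z scaled (see below), then the opening, from -1 (shut) to 1 (fully open), so that 0 is half open. In form: tx ty tz rx ry rz gripper; .... A call has 1 to 8 rows; each row is the pose to reach, as a shift and turn from the pose commanded when the call began, along the tool's axes at that moment, turning the shorter way round; what a row does not reach only later rows make up. The controller multiplies each number of a shift by 10 cm and each number of a turn by pi rad. A row lasts 1/12 s, in which the tool goes at most 41.7 mm and 7.16 degrees, less where a joint would pass 70% of its speed; a pose out of reach is approached as far as the arm can. A call with a number of a shift or a turn outside -1 to 1 is refused whole. A call with a gripper value outside its range is refused whole. The fingers move at their own pace and stop on an object; the grip force is fixed at half the most. Time passes only in rows, so rows that repeat a pose let the fingers close. It gives the time, the measured TCP pose, the force, the opening and the grip force at its end, in the units of the state.
- bot.get_obs(): the state, without advancing time (a new reading comes with each control period).
- viewer.capture(name): name is "scene" or "top"; returns a dict with "frame" (420x560x3 uint8, red, green, blue), "fov_y" (degrees; the focal length in pixels is half the picture's height over the tangent of half this angle, whatever the lens; pixels are square), "cx", "cy" (the principal point, pixels), "T" (4x4, takes a point from camera to world coordinates). Camera axes: x right, y down, z forward; pixel columns grow to the right and rows downward; lengths in mm; the calibration is good to about 2 mm. A picture is of the moment at which its call begins. There is no depth.
- bot.close_job(): hands the job in; it is judged then, once.
Trained networks look in a picture, given as the dict that the camera call returned (one of the last four; its "shot" number tells which), for a name from the list of things; names that differ only in an ending like _2 or _b are one class to them, and where a whole thing is asked for, a point or a joint stands for the part that bears it (a point fixed in the world has none). Each returns a list of dicts, best first, with "score" (0 to 1); they miss things now and then, are a little off and sometimes report something else, mostly with a low value. They report only what shows in the picture. A call takes as long as a camera call. They do not tell look-alikes from the thing itself.
- viewer.recognise(target, picture): "centre" ([column, row] in pixels, amid what is visible of it).
- viewer.cut_out(target, picture): "pixels" (420x560 bool, what is visible of it) and "centre" ([column, row] in pixels, amid what is visible of it).
The state is a dict: "time": time; "joint_positions": joint angles; "dq": joint speeds; "tau": joint torques, N m; "tool_pos": TCP position; "tcp_rot": TCP orientation; "contact_force": force on the tool from outside, world axes, zero at the start; "moment": the same for the moment, N m; "grip_width": finger opening in mm; "finger_force": force on a finger pad.
Only numpy, scipy, OpenCV 4.12 (cv2) and the standard library are available. Lean on these libraries where they do the work, as an engineer would, in place of code of your own. Each camera call takes 0.05 s, during which the arm holds its last target. There are 200 camera calls.

## Working session

There is one attempt and no reset: what is moved stays moved. The work goes in short steps, Python scripts to look and compute and a shell command to move; the robot and the scene stay as the last step left them, time stands still between calls to the robot, and variables do not carry over. Pictures are saved under pics/ and viewed, at most 14 in all, crops included, and the job is handed in when it is done.

```bash
mkdir -p pics
cat > h.py <<'E'
import numpy as np, cv2
from plant import bot, viewer
def cap(n,name=None):
    p=viewer.capture(n)
    if name: cv2.imwrite('pics/'+name+'.png',cv2.cvtColor(p['frame'],cv2.COLOR_RGB2BGR))
    return p
def ray(p,uv):
    f=p['frame'].shape[0]/2/np.tan(np.radians(p['fov_y'])/2)
    d=np.array([(uv[0]-p['cx'])/f,(uv[1]-p['cy'])/f,1]); T=np.array(p['T'])
    return T[:3,3],T[:3,:3]@d
def atz(p,uv,z):
    o,d=ray(p,uv); return o+d*(z-o[2])/d[2]
def proj(p,X):
    f=p['frame'].shape[0]/2/np.tan(np.radians(p['fov_y'])/2)
    c=np.linalg.inv(np.array(p['T']))@np.append(X,1); return [p['cx']+f*c[0]/c[2],p['cy']+f*c[1]/c[2]]
E
python3 - <<'E'
from h import *
np.set_printoptions(precision=1,suppress=True)
for n in("top","scene"):
    p=cap(n,n+'1'); print(n,np.array(p['T'])[:3,3],p['fov_y'],p['cx'],p['cy'])
    for t,z in(("bushing_a_mid",20),("rest_1_top",38),("ball_centre",76),("setting_ring_mid",9)):
        for r in viewer.cut_out(t,p): print(t,round(r['score'],2),np.array(r['centre']),atz(p,r['centre'],z),r['pixels'].sum(), p['frame'][r['pixels']].mean(0))
o=bot.get_obs();print(o)
E
```

```text
top [ 393.3  -13.7 1064.5] 50.72464532474292 280.3965264999963 203.66919378242838
bushing_a_mid 0.73 [141.6 244.8] [389.6 322.6  20. ] 194 [168.8 167.4 166.5]
bushing_a_mid 0.55 [133.4 283.5] [299.5 339.   20. ] 224 [146.3 101.2  66.4]
rest_1_top 0.87 [224.2 136.6] [644.8 129.3  38. ] 771 [166.1 166.1 166.4]
setting_ring_mid 0.86 [189.7 216. ] [458.5 213.    9. ] 610 [192.  191.5 191.1]
scene [1008.6  766.3  875.2] 42.22065201360983 275.8249768314143 216.7263285378031
bushing_a_mid 0.8 [426.  318.3] [389.4 335.5  20. ] 307 [161.5 159.5 161.8]
bushing_a_mid 0.77 [457.8 305.1] [310.7 345.4  20. ] 346 [113.8  72.4  44.4]
bushing_a_mid 0.56 [283.2 335.7] [651.7 218.3  20. ] 570 [149.2 147.1 143.6]
rest_1_top 0.77 [263.7 302.2] [647.3 139.2  38. ] 884 [151.9 151.6 155.4]
rest_1_top 0.46 [426.6 319.2] [403.  346.8  38. ] 315 [161.7 159.9 162.3]
ball_centre 0.68 [280.2 334.5] [678.2 249.   76. ] 580 [151.2 149.2 145.8]
setting_ring_mid 0.75 [362.7 296. ] [450.8 215.1   9. ] 707 [176.2 175.2 178.8]
setting_ring_mid 0.52 [232.7 245.7] [606.4 -67.6   9. ] 662 [150.7 150.4 153.8]
{'time': 0.5, 'joint_positions': array([ 1. ,  0.3,  1.5, -0. ,  1.3, -0.1]), 'dq': array([-0., -0.,  0., -0., -0.,  0.]), 'tau': array([ -0. , -43.1, -24.4,   0.1,   0. ,  -0. ]), 'tool_pos': array([232.5, 470.7, 190.9]), 'tcp_rot': array([3.1, 0. , 2.7]), 'contact_force': array([0. , 0.3, 0.6]), 'moment': array([0. , 0.1, 0. ]), 'finger_force': 0.0, 'grip_width': 91.6165738014907}
```

View pics/top1.png

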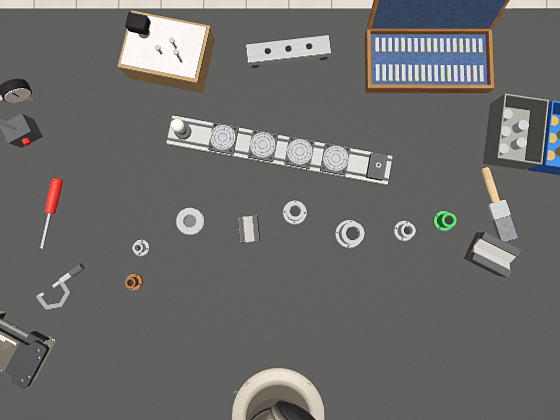

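View pics/scene1.png

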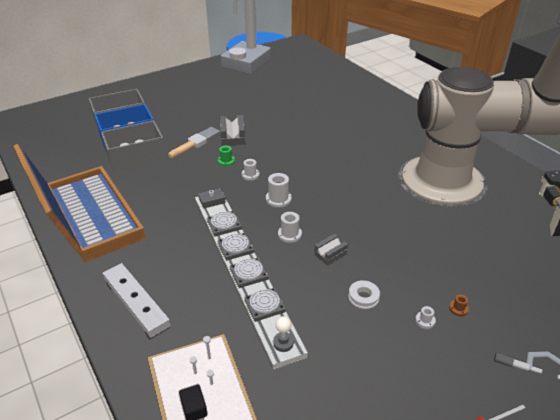

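```bash
cat >> h.py <<'E'
BUS={'a':(12,19,32),'b':(16.5,23.5,43),'c':(21,28,54),'d':(25.5,32.5,65)}
def circ(p,x,y,z,r):
    return np.array([proj(p,[x+r*np.cos(t),y+r*np.sin(t),z]) for t in np.linspace(0,2*np.pi,60)])
S=8
def render(p,parts,x,y,off,n):
    m=np.zeros((n*S,n*S),np.uint8)
    for (z0,z1,r) in parts:
        q=np.vstack([circ(p,x,y,z0,r),circ(p,x,y,z1,r)])
        h=cv2.convexHull(np.float32((q-off+.5)*S))
        cv2.fillPoly(m,[np.int32(h.round())],255)
    return cv2.resize(m,(n,n),interpolation=cv2.INTER_AREA)/255.
def parts(k,z=0):
    r,R,h=BUS[k]; return [(z,z+8,R),(z,z+h,r)]
def fitb(p,k,x,y,z=0,thr=105):
    """fit bushing (k in abcd) by silhouette; returns x,y,IoU"""
    pr=parts(k,z); n=64
    off=np.round(proj(p,[x,y,z+15]))-n//2
    g=cv2.cvtColor(p['frame'],cv2.COLOR_RGB2GRAY)
    c=g[int(off[1]):int(off[1])+n,int(off[0]):int(off[0])+n]
    b=(c>thr).astype(np.uint8)
    cs,_=cv2.findContours(b,cv2.RETR_EXTERNAL,cv2.CHAIN_APPROX_NONE)
    cn=min(cs,key=lambda q:1e9 if len(q)<15 else np.hypot(*(q.mean((0,1))-n/2)))
    m=cv2.drawContours(np.zeros((n,n)),[cn],-1,1,-1)
    from scipy.optimize import minimize
    f=lambda v:np.abs(render(p,pr,v[0],v[1],off,n)-m).sum()/m.sum()
    r=minimize(f,[x,y],method='Nelder-Mead',options=dict(initial_simplex=[[x-4,y-4],[x+6,y],[x,y+6]],xatol=.1,fatol=1e-4))
    return r.x,r.fun
E
python3 - <<'E'
from h import *
np.set_printoptions(precision=1,suppress=True)
guess=dict(a=(388,322),c=(470,-45),d=(420,-170),b=(425,-290))
im=[cv2.imread(f'pics/{n}1.png') for n in('top','scene')]
a=cv2.resize(im[0][105:195,155:400],None,fx=3.2,fy=3.2,interpolation=cv2.INTER_CUBIC)
b=cv2.resize(im[1][180:370,180:330],None,fx=3,fy=1.58,interpolation=cv2.INTER_CUBIC)
b=cv2.resize(b,(450,300))
o=np.zeros((588,784,3),np.uint8);o[:288]=a[:,:784];o[288:588,:450]=b;cv2.imwrite('pics/crop1.png',o)
for n in("top","scene"):
    p=cap(n)
    for k,(x,y) in guess.items(): print(n,k,*fitb(p,k,x,y))
E
```

```text
top a [383.2 330.8] 0.07706734867860188
top c [469.3 -36.8] 0.07589730807577269
top d [ 418.4 -166.9] 0.056181379987503346
top b [ 426.2 -297.5] 0.06581699346405229
scene a [380.9 328.2] 0.09142887507306445
scene c [467.9 -39. ] 0.06050141449614672
scene d [ 417.3 -169.1] 0.06338310920441106
scene b [ 425.1 -300.1] 0.09629210658622422
```

View pics/crop1.png

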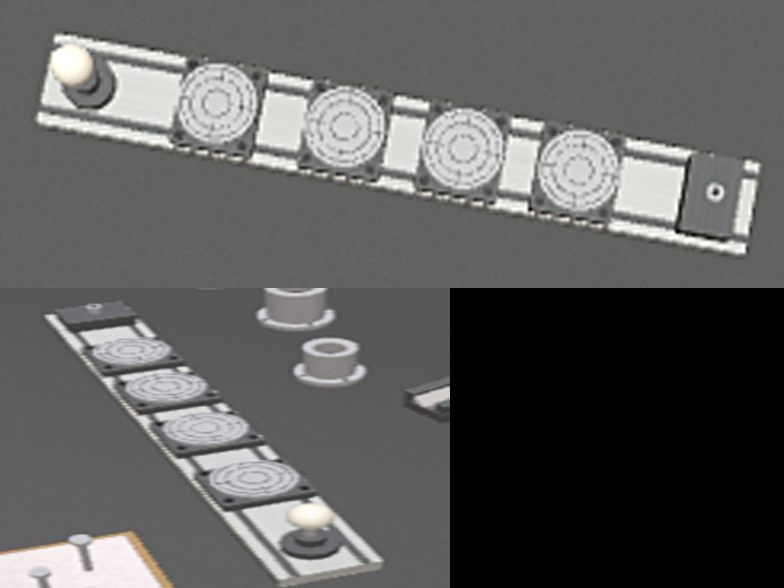

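The crop shows the ball at the left (+y) end and four pads with clear dark borders, so a → rest 1 … d → rest 4. The two cameras agree on the bushings to about 2.5 mm. Next I fit the pads.

```bash
cat >> h.py <<'E'
def fitpad(p,x,y):
    from scipy.optimize import minimize
    n=64; off=np.round(proj(p,[x,y,38]))-n//2
    g=cv2.cvtColor(p['frame'],cv2.COLOR_RGB2GRAY).astype(float)
    c=g[int(off[1]):int(off[1])+n,int(off[0]):int(off[0])+n]
    def f(v):
        A=render(p,[(38,38,30)],v[0],v[1],off,n); B=render(p,[(38,38,32.5)],v[0],v[1],off,n)-A
        return (B*c).sum()/B.sum()-(A*c).sum()/A.sum()
    r=minimize(f,[x,y],method='Nelder-Mead',options=dict(initial_simplex=[[x-4,y-4],[x+6,y],[x,y+6]],xatol=.1,fatol=1e-2))
    return r.x,r.fun
E
python3 - <<'E'
from h import *
np.set_printoptions(precision=1,suppress=True)
px=[(222.5,137),(262.5,144.5),(299.5,151.5),(335.5,158)]
P=cap("top");Q=cap("scene")
for u in px:
    g=atz(P,u,38)[:2]
    print(g,*fitpad(P,*g),*fitpad(Q,*g))
E
python3 -m handwheel '0 0 0 0 0 0 1'
```

```text
[643.8 133.3] [644.5 133.7] -68.86137123567754 [645.2 139.1] -50.0366740120823
[626.   38.7] [627.   39.5] -66.81962446682493 [626.1  44.3] -48.12154458230802
[609.4 -48.4] [610.8 -47.7] -66.18029688508636 [611.4 -43.7] -45.80197648648658
[ 594.1 -132.9] [ 594.8 -132.3] -68.69605000946473 [ 596.6 -129. ] -45.353403972914265
time: 0.78
tool_pos: [232.5, 470.7, 191.0]
tcp_rot: [3.141, -0.0, 2.683]
contact_force: [-0.1, -0.4, 0.1]
grip_width: 91.8
finger_force: 0.0
```

```bash
python3 -m handwheel '-0.98 -0.3 0 0 0 0.354 1;-0.98 -0.3 0 0 0 0.354 1;-0.98 -0.3 0 0 0 0.354 1;-0.98 -0.3 0 0 0 0.354 1;-0.98 -0.3 0 0 0 0.354 1;-0.98 -0.3 0 0 0 0.354 1;-0.98 -0.3 0 0 0 0.354 1;-0.98 -0.3 0 0 0 0.354 1'
python3 -m handwheel '0 0 0 0 0 0.036 1;0 0 0 0 0 0.036 1;0 0 0 0 0 0.036 1'
```

```text
time: 1.45
tool_pos: [307.2, 400.3, 191.0]
tcp_rot: [3.141, -0.0, 1.676]
contact_force: [-0.3, 0.1, 0.3]
grip_width: 91.8
finger_force: 0.0
time: 1.7
tool_pos: [307.1, 400.4, 191.0]
tcp_rot: [3.142, -0.0, 1.573]
contact_force: [-0.6, 0.3, 0.2]
grip_width: 91.8
finger_force: 0.0
```

```bash
python3 -m handwheel '-0.71 0.75 0.2 0 0 0 0.1;-0.71 0.75 0.2 0 0 0 0.1;-0.71 0.75 0.2 0 0 0 0.1;-0.71 0.75 0.6 0 0 0 0.1;-0.71 0.75 0.9 0 0 0 0.1;-0.71 0.75 0.9 0 0 0 0.1;-0.71 0.75 0.9 0 0 0 0.1;-0.71 0.75 0.9 0 0 0 0.1'
python3 - <<'E'
from h import *
np.set_printoptions(precision=1,suppress=True)
P=cap("top");Q=cap("scene",'s2')
i=cv2.imread('pics/s2.png')[250:370,360:510];cv2.imwrite('pics/s2c.png',cv2.resize(i,None,fx=4,fy=4))
o=bot.get_obs();print(o['tool_pos'],o['grip_width'])
E
```

```text
time: 2.37
tool_pos: [382.8, 330.1, 102.5]
tcp_rot: [3.14, -0.001, 1.572]
contact_force: [-0.2, 0.2, -0.2]
grip_width: 51.3
finger_force: 0.0
[383.  330.4 103. ] 50.872581839693154
```

View pics/s2c.png

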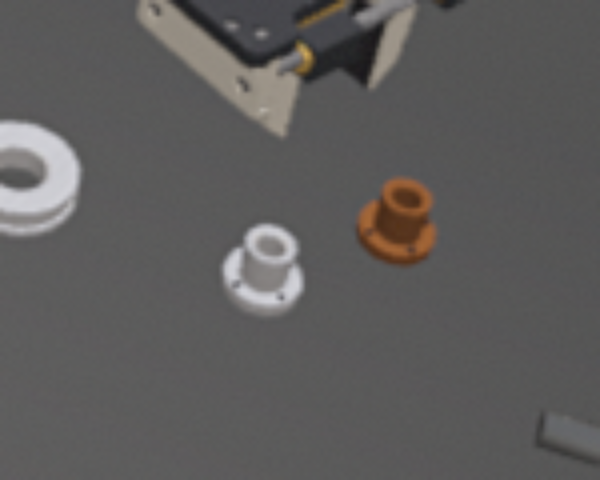

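The scene crop shows the gripper above and behind the small steel bushing (crop 265,265), and the brown look-alike clear of the fingers. I go down and grip.

```bash
python3 -m handwheel '0 0 0.4 0 0 0 0.1;0 0 0.7 0 0 0 0.1;0 0 0.91 0 0 0 0.1;0 0 0.91 0 0 0 0.1;0 0 0.91 0 0 0 0.1;0 0 0.91 0 0 0 0.1'
python3 -m handwheel '0 0 0 0 0 0 -1;0 0 0 0 0 0 -1;0 0 0 0 0 0 -1;0 0 0 0 0 0 -1;0 0 0 0 0 0 -1;0 0 0 0 0 0 -1'
python3 -m handwheel '0 0 -0.6 0 0 0 -1;0 0 -0.9 0 0 0 -1;0 0 -0.9 0 0 0 -1;0 0 -0.9 0 0 0 -1;0 0 -0.9 0 0 0 -1'
```

```text
time: 2.97
tool_pos: [383.3, 330.4, 11.9]
tcp_rot: [3.139, -0.002, 1.57]
contact_force: [0.3, -0.5, 0.7]
grip_width: 50.3
finger_force: 0.0
time: 3.47
tool_pos: [382.1, 329.4, 10.1]
tcp_rot: [3.141, -0.0, 1.57]
contact_force: [-0.2, -0.5, 0.3]
grip_width: 14.9
finger_force: 0.0
time: 3.88
tool_pos: [381.9, 329.3, 99.8]
tcp_rot: [3.141, -0.0, 1.57]
contact_force: [-0.1, -0.3, -0.2]
grip_width: 0.4
finger_force: 0.0
```

Run:
```python
from h import *
np.set_printoptions(precision=1,suppress=True)
P=cap("top",'t3');Q=cap("scene",'s3')
a=cv2.imread('pics/s3.png')[250:370,360:510];b=cv2.imread('pics/t3.png')[200:320,90:240]
cv2.imwrite('pics/c3.png',np.hstack([cv2.resize(v,None,fx=2.6,fy=2.6) for v in(a,b)]))
print(fitb(Q,'a',382,329))
```

```text
(array([380.9, 328.3]), np.float64(0.0917158191189755))
```

View pics/c3.png

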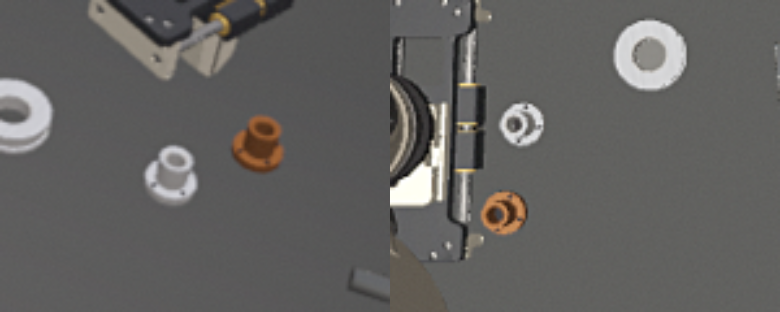

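Run:
```python
from h import *
np.set_printoptions(precision=2,suppress=True)
o=bot.get_obs();t=o['tool_pos'];print(t,o['tcp_rot'],o['joint_positions'])
for n in('top','scene'):
    p=cap(n);print(p['T'],p['frame'].shape,[k for k in p]); print(proj(p,t),proj(p,[0,0,0]),proj(p,[382,329,0]))
    i=cv2.cvtColor(p['frame'],cv2.COLOR_RGB2BGR)
    for q,c in((t,(0,0,255)),([0,0,0],(0,255,0)),([382,329,0],(255,0,0))): cv2.circle(i,np.int32(proj(p,q)),3,c,-1)
    cv2.imwrite(f'pics/m_{n}.png',i)
a=cv2.imread('pics/m_top.png')[180:420,60:330];b=cv2.imread('pics/m_scene.png')[130:370,290:560]
cv2.imwrite('pics/m.png',np.hstack([cv2.resize(v,None,fx=1.45,fy=1.45) for v in(a,b)]))
```

```text
[381.01 328.72  98.46] [-3.14  0.    1.57] [0.56 0.4  1.71 0.   1.03 0.56]
[[   0.     -1.      0.09  393.32]
 [  -1.     -0.      0.01  -13.74]
 [  -0.01   -0.09   -1.   1064.52]
 [   0.      0.      0.      1.  ]] (420, 560, 3) ['frame', 'fov_y', 'cx', 'cy', 'T', 'shot']
[np.float64(127.1118190476432), np.float64(248.82747832959913)] [np.float64(278.0470129982157), np.float64(414.42464007069066)] [np.float64(141.5345333662194), np.float64(247.94306170962292)]
[[  -0.85    0.35   -0.4  1008.61]
 [   0.53    0.54   -0.65  766.32]
 [  -0.01   -0.76   -0.65  875.24]
 [   0.      0.      0.      1.  ]] (420, 560, 3) ['frame', 'fov_y', 'cx', 'cy', 'T', 'shot']
[np.float64(433.72418213844605), np.float64(287.68578832233055)] [np.float64(441.86714734775876), np.float64(179.2685471683793)] [np.float64(424.67103355143786), np.float64(320.95944904459554)]
```

View pics/m.png

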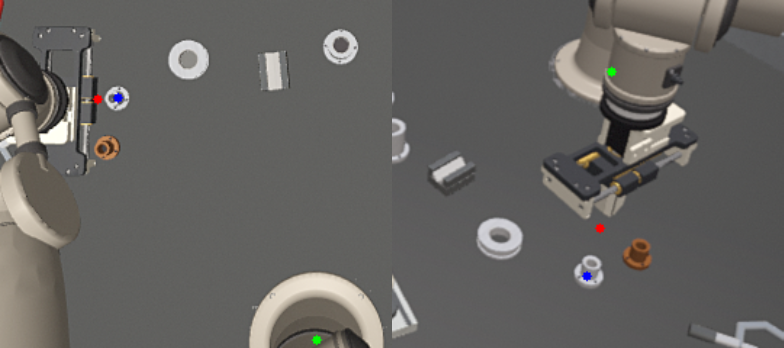

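Run:
```python
import cv2
a=cv2.imread('pics/m_top.png')[190:310,70:190];b=cv2.imread('pics/m_scene.png')[200:340,380:520]
cv2.imwrite('pics/z.png',cv2.hconcat([cv2.resize(v,(390,390),interpolation=2) for v in(a,b)]))
```

```text
(no output)
```

View pics/z.png

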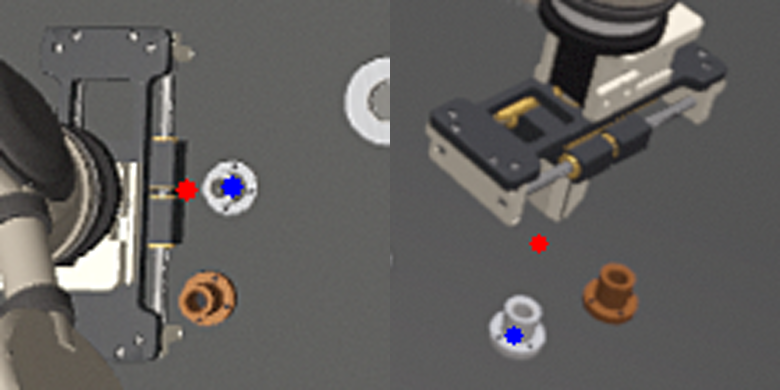

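```bash
python3 -m handwheel '0 0 0.1 0 0 0 0.1;0 0 0.2 0 0 0 0.1;0 0 0.4 0 0 0 0.1;0 0 0.7 0 0 0 0.1;0 0 0.87 0 0 0 0.1;0 0 0.87 0 0 0 0.1;0 0 0.87 0 0 0 0.1'
python3 - <<'E'
from h import *
np.set_printoptions(precision=1,suppress=True)
o=bot.get_obs();t=o['tool_pos'];print(t)
for n in('top','scene'):
    p=cap(n,'n_'+n); print(proj(p,t),atz(p,(439,278),98))
a=cv2.imread('pics/n_top.png')[190:310,70:190];b=cv2.imread('pics/n_scene.png')[220:360,370:510]
cv2.imwrite('pics/z2.png',cv2.hconcat([cv2.resize(v,(390,390),interpolation=2) for v in(a,b)]))
E
```

```text
time: 4.67
tool_pos: [381.0, 328.7, 11.5]
tcp_rot: [-3.138, 0.002, 1.57]
contact_force: [0.8, 0.3, 0.5]
grip_width: 42.3
finger_force: 0.0
[381.  328.7  11.5]
[np.float64(140.10327529135904), np.float64(248.42810394379813)] [ 321.2 -346.3   98. ]
[np.float64(425.9047505225061), np.float64(316.99855595993745)] [353.8 315.6  98. ]
```

View pics/z2.png

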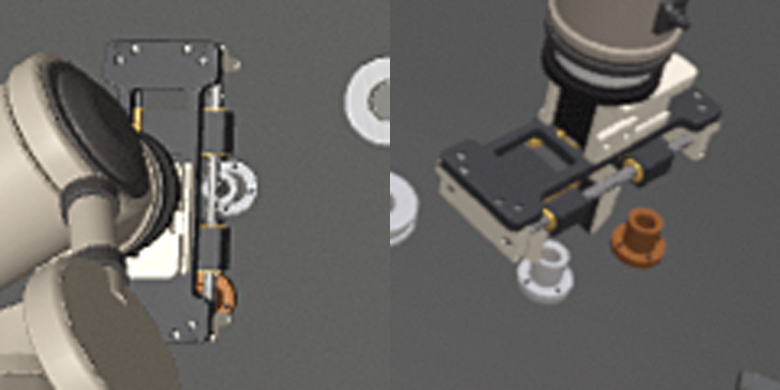

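```bash
python3 -m handwheel '0 0 0.03 0 0 0 0.1;0 0 0.05 0 0 0 0.1;0 0 0.05 0 0 0 0.1'; python3 -m handwheel '0 0 0.03 0 0 0 0.1;0 0 0.05 0 0 0 0.1'
```

```text
time: 5.02
tool_pos: [382.2, 329.5, 8.3]
tcp_rot: [3.141, -0.001, 1.57]
contact_force: [0.4, -0.5, 0.9]
grip_width: 50.2
finger_force: 0.0
time: 5.18
tool_pos: [382.2, 329.4, 3.0]
tcp_rot: [3.141, -0.0, 1.57]
contact_force: [-0.4, -0.3, -0.4]
grip_width: 50.5
finger_force: 0.0
```

```bash
python3 -m handwheel '0 0 0.03 0 0 0 0.1;0 0 0.05 0 0 0 0.1;0 0 0.05 0 0 0 0.1'
python3 - <<'E'
from h import *
o=bot.get_obs();t=o['tool_pos'];print(t,o['contact_force'])
p=cap('scene'); i=cv2.cvtColor(p['frame'],cv2.COLOR_RGB2BGR)
def d(q,c): cv2.circle(i,tuple(int(round(v)) for v in proj(p,q)),1,c,-1)
d([382,329,0],(255,0,0))
for s in(-25,25):
  d([t[0]+s,t[1],0],(0,0,255)); d([t[0]+s,t[1],20],(0,255,255))
b=i[230:340,370:480]
cv2.imwrite('pics/z3.png',cv2.resize(b,(590,590),interpolation=2))
E
```

```text
time: 5.43
tool_pos: [381.7, 329.2, -2.6]
tcp_rot: [-3.141, 0.0, 1.57]
contact_force: [-0.4, -0.3, -0.1]
grip_width: 50.4
finger_force: 0.0
[381.66264589 329.16102465  -2.60191573] [-0.3836033  -0.31754814 -0.06727968]
```

View pics/z3.png

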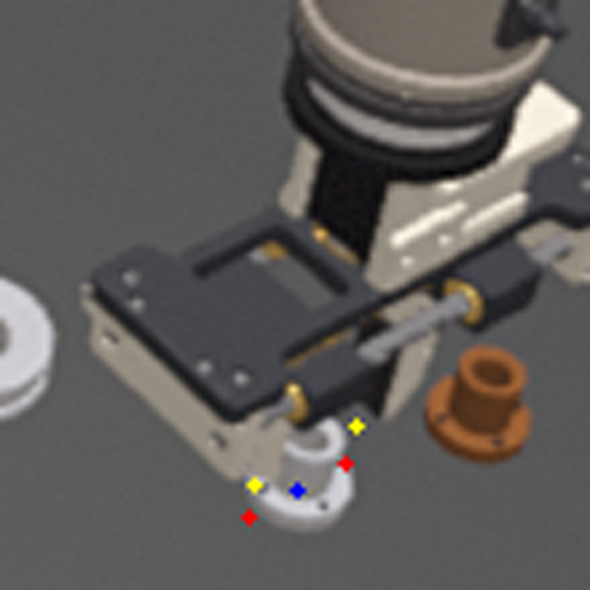

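The fingertips look about 20 mm higher than reported, and there is no contact at z = -2.6. I go further down in guarded steps.

```bash
python3 -m handwheel '0 0 0.04 0 0 0 0.1;0 0 0.09 0 0 0 0.1;0 0 0.09 0 0 0 0.1'
python3 -m handwheel '0 0 0 0 0 0 -0.2;0 0 0 0 0 0 -1;0 0 0 0 0 0 -1;0 0 0 0 0 0 -1;0 0 0 0 0 0 -1'
```

```text
time: 5.73
tool_pos: [381.4, 329.0, -12.0]
tcp_rot: [-3.14, 0.001, 1.57]
contact_force: [-0.1, 0.3, 0.0]
grip_width: 50.5
finger_force: 0.0
time: 6.15
tool_pos: [382.1, 329.4, -10.9]
tcp_rot: [3.141, -0.0, 1.57]
contact_force: [-0.2, 0.5, 0.3]
grip_width: 22.6
finger_force: 30.1
```

```bash
python3 -m handwheel '0 0 -0.2 0 0 0 -1;0 0 -0.6 0 0 0 -1;0 0 -1 0 0 0 -1;0 0 -1 0 0 0 -1'
python3 -m handwheel '-0.2 0.27 0 0 0 0 -1;-0.45 0.6 0 0 0 0 -1;-0.65 0.87 0 0 0 0 -1;-0.65 0.87 0 0 0 0 -1'
python3 -m handwheel '-0.2 0.27 0 0 0 0 -1;-0.45 0.6 0 0 0 0 -1;-0.65 0.87 0 0 0 0 -1;-0.65 0.87 0 0 0 0 -1'
python3 -m handwheel '-0.2 0.27 0 0 0 0 -1;-0.45 0.6 0 0 0 0 -1;-0.65 0.87 0 0 0 0 -1;-0.65 0.87 0 0 0 0 -1;-0.65 0.87 0 0 0 0 -1'
python3 -m handwheel '0 0 0.3 0 0 0 -1;0 0 0.5 0 0 0 -1;0 0 0.5 0 0 0 -1;0 0 0.5 0 0 0 -1'
python3 - <<'E'
from h import *
p=cap('scene');q=cap('top')
a=p['frame'][270:345,210:320];b=q['frame'][95:180,170:280]
cv2.imwrite('pics/z4.png',cv2.cvtColor(cv2.vconcat([cv2.resize(a,(420,290),interpolation=2),cv2.resize(b,(420,300),interpolation=2)]),4))
E
```

```text
time: 6.48
tool_pos: [385.8, 331.9, 95.8]
tcp_rot: [3.131, -0.007, 1.57]
contact_force: [1.2, 1.7, -0.6]
grip_width: 22.4
finger_force: 30.0
time: 6.82
tool_pos: [473.8, 261.1, 89.1]
tcp_rot: [3.138, 0.0, 1.566]
contact_force: [-0.4, 0.8, -1.4]
grip_width: 22.3
finger_force: 30.0
time: 7.15
tool_pos: [560.5, 195.5, 88.7]
tcp_rot: [3.138, 0.001, 1.565]
contact_force: [-0.7, -0.4, -0.8]
grip_width: 22.4
finger_force: 30.0
time: 7.57
tool_pos: [643.0, 133.2, 87.9]
tcp_rot: [-3.14, -0.0, 1.567]
contact_force: [-1.2, 0.4, -1.5]
grip_width: 22.8
finger_force: 30.0
time: 7.9
tool_pos: [640.8, 135.3, 38.1]
tcp_rot: [-3.138, -0.0, 1.571]
contact_force: [0.0, 0.7, -1.1]
grip_width: 22.4
finger_force: 30.0
```

View pics/z4.png

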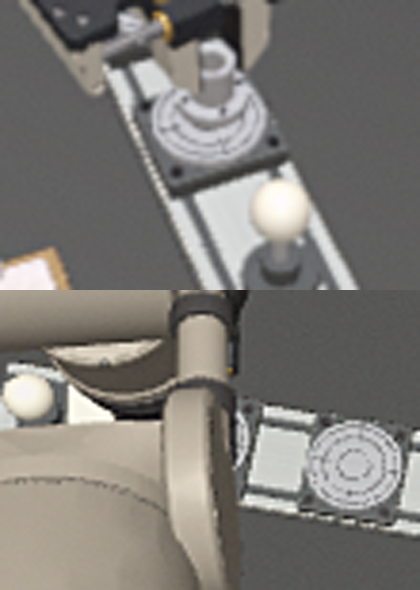

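```bash
python3 -m handwheel '0 0 0.06 0 0 0 -1;0 0 0.09 0 0 0 -1;0 0 0.11 0 0 0 -1;0 0 0.11 0 0 0 -1;0 0 0.11 0 0 0 -1'
python3 - <<'E'
from h import *
np.set_printoptions(precision=1,suppress=True)
q=cap('scene');o=bot.get_obs();print(o['tool_pos'],o['contact_force']);print(fitb(q,'a',645,136,38))
E
```

```text
time: 8.42
tool_pos: [642.8, 134.0, 27.9]
tcp_rot: [-3.142, -0.0, 1.57]
contact_force: [0.0, 0.3, -0.1]
grip_width: 22.6
finger_force: 30.0
[642.9 134.   28.1] [ 0.2 -0.  -0.4]
(array([652.6, 147.8]), np.float64(0.8152181884855152))
```

```bash
python3 -m handwheel '0 0 0.01 0 0 0 -1;0 0 0.01 0 0 0 0;0 0 0.01 0 0 0 0.1;0 0 0.01 0 0 0 0.1;0 0 0.01 0 0 0 0.1'
python3 -m handwheel '0 0 -0.3 0 0 0 0.1;0 0 -0.7 0 0 0 0.1;0 0 -1 0 0 0 0.1;0 0 -1 0 0 0 0.1'
python3 -m handwheel '-0.4 -0.4 0 0 0 0 1;-0.8 -0.8 0 0 0 0 1;-1 -1 0 0 0 0 1;-1 -1 0 0 0 0 1'
python3 -m handwheel '-0.4 -0.4 0 0 0 0 1;-0.7 -0.75 0 0 0 0 1;-0.7 -0.75 0 0 0 0 1;-0.7 -0.75 0 0 0 0 1'
python3 - <<'E'
from h import *
np.set_printoptions(precision=1,suppress=True)
p=cap('scene');q=cap('top')
np.savez('shots.npz',s=p['frame'],t=q['frame'])
print(fitpad(q,644.5,133.7),fitpad(p,645,138),fitb(p,'c',468,-39),fitb(q,'d',418,-168))
c=proj(p,[645,137,50]);d=proj(q,[644,134,50])
def cr(P,uv):
    u,v=int(uv[0]),int(uv[1]); return cv2.resize(P['frame'][v-24:v+24,u-24:u+24],(390,390),interpolation=2)
cv2.imwrite('pics/z5.png',cv2.cvtColor(cv2.hconcat([cr(p,c),cr(q,d)]),4))
E
```

```text
time: 8.88
tool_pos: [642.8, 134.1, 27.0]
tcp_rot: [3.141, -0.0, 1.57]
contact_force: [-0.6, -0.7, 0.1]
grip_width: 44.4
finger_force: 0.0
time: 9.22
tool_pos: [646.7, 134.5, 134.8]
tcp_rot: [3.129, -0.001, 1.57]
contact_force: [0.0, -0.5, 1.7]
grip_width: 50.3
finger_force: 0.0
time: 9.55
tool_pos: [538.9, 31.8, 126.6]
tcp_rot: [-3.139, 0.001, 1.569]
contact_force: [1.0, 0.5, 0.4]
grip_width: 72.5
finger_force: 0.0
time: 9.88
tool_pos: [464.6, -37.7, 127.0]
tcp_rot: [-3.14, 0.0, 1.567]
contact_force: [-0.6, -0.3, 0.2]
grip_width: 91.2
finger_force: 0.0
(array([644.5, 134. ]), np.float64(-56.79331418545031)) (array([646. , 139.8]), np.float64(-36.53666021275629)) (array([468. , -38.9]), np.float64(0.06100506427736657)) (array([ 417.7, -167.6]), np.float64(0.6746891359099121))
```

View pics/z5.png

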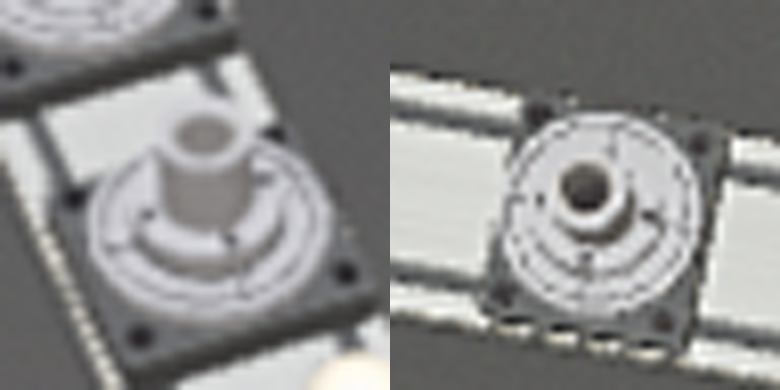

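```bash
cat >> h.py <<'E'
def hole(p,x,y,z,r,name=None):
    """centre of bore mouth at height z: dark blob near the projection"""
    n=40; off=np.round(proj(p,[x,y,z]))-n//2; k=8
    g=cv2.cvtColor(p['frame'],cv2.COLOR_RGB2GRAY)[int(off[1]):int(off[1])+n,int(off[0]):int(off[0])+n].astype(float)
    A0=None
    from scipy.optimize import minimize
    best=None
    for rr in np.arange(r*.45,r*.85,.5):
        def f(v):
            A=render(p,[(z,z,rr)],v[0],v[1],off,n); B=render(p,[(z,z,r)],v[0],v[1],off,n)-A
            return (A*g).sum()/A.sum()-(B*g).sum()/B.sum()
        q=minimize(f,[x,y],method='Nelder-Mead',options=dict(initial_simplex=[[x-3,y-3],[x+4,y],[x,y+4]],xatol=.1,fatol=1e-2))
        if best is None or q.fun<best[1]: best=(q.x,q.fun,rr)
    return best
E
python3 - <<'E'
from h import *
np.set_printoptions(precision=1,suppress=True)
p=cap('scene');q=cap('top')
c=np.array(proj(p,[645,137,50])).astype(int);d=np.array(proj(q,[644,134,50])).astype(int)
print('manual',atz(p,c-24+np.array([25.5,17.2])-.0,70),atz(q,d-24+np.array([24,23.0]),70))
print(hole(p,645,137,70,12),hole(q,645,135,70,12))
# control: same on unmoved bushings
for k,x,y in(('c',468,-38),('d',418,-168),('b',425.5,-299)):
    print(k,hole(p,x,y,BUS[k][2],BUS[k][0]),hole(q,x,y,BUS[k][2],BUS[k][0]),fitb(p,k,x,y),fitb(q,k,x,y))
E
```

```text
manual [643.7 137.5  70. ] [643.  132.3  70. ]
(array([643.5, 133.4]), np.float64(-54.70203118541926), np.float64(5.9)) (array([644.2, 133.6]), np.float64(-112.43017832265252), np.float64(6.9))
c (array([469.3, -36.8]), np.float64(-59.24228273426871), np.float64(11.450000000000001)) (array([452.4, -31.6]), np.float64(-65.10944813271769), np.float64(9.450000000000001)) (array([467.6, -39.2]), np.float64(0.06323447848357312)) (array([485.4, -21.2]), np.float64(0.8693523185187796))
d (array([ 418.5, -165.5]), np.float64(-46.57933223825282), np.float64(13.475)) (array([ 418.5, -166.5]), np.float64(-112.89236067354348), np.float64(14.975)) (array([ 417.7, -169.3]), np.float64(0.39688736481139536)) (array([ 417.9, -167.4]), np.float64(0.6536253592971945))
b (array([ 426.5, -298. ]), np.float64(-29.205325382390612), np.float64(7.425)) (array([ 426.5, -296.5]), np.float64(-115.20547729523483), np.float64(9.425)) (array([ 424.4, -300.3]), np.float64(0.7018424435330844)) (array([ 426.2, -297.7]), np.float64(0.05282452924512582))
```

Top view: bushing a at (644.2,133.6), pad at (644.5,134.0), so it is well centred. Next is c, gripped a little higher.

```bash
python3 -m handwheel '0 0.03 0.3 0 0 0 1;0 0.03 0.6 0 0 0 1;0 0.03 0.9 0 0 0 1;0 0.03 0.9 0 0 0 1;0 0.03 0.9 0 0 0 1;0 0.03 0.9 0 0 0 1'
python3 -m handwheel '0 0 0.2 0 0 0 1;0 0 0.36 0 0 0 1;0 0 0.36 0 0 0 1;0 0 0.36 0 0 0 1;0 0 0.36 0 0 0 1'
python3 -m handwheel '0 0 0 0 0 0 0.2;0 0 0 0 0 0 0;0 0 0 0 0 0 -1;0 0 0 0 0 0 -1;0 0 0 0 0 0 -1;0 0 0 0 0 0 -1;0 0 0 0 0 0 -1'
```

```text
time: 10.58
tool_pos: [471.9, -35.5, 38.0]
tcp_rot: [3.14, 0.0, 1.571]
contact_force: [-0.4, 0.2, 0.1]
grip_width: 92.1
finger_force: 0.0
time: 11.0
tool_pos: [472.0, -35.9, 2.6]
tcp_rot: [3.139, 0.001, 1.57]
contact_force: [-0.5, -0.6, -0.2]
grip_width: 91.8
finger_force: 0.0
time: 11.58
tool_pos: [470.6, -35.7, 0.9]
tcp_rot: [-3.142, -0.0, 1.57]
contact_force: [-0.3, 0.7, -0.2]
grip_width: 49.5
finger_force: 0.0
```

```bash
python3 -m handwheel '0 0 0 0 0 0 -1;0 0 0 0 0 0 -1;0 0 0 0 0 0 -1;0 0 0 0 0 0 -1'
python3 -m handwheel '0 0 -0.2 0 0 0 -1;0 0 -0.5 0 0 0 -1;0 0 -0.8 0 0 0 -1;0 0 -0.8 0 0 0 -1;0 0 -0.8 0 0 0 -1'
python3 -m handwheel '-0.02 0.25 0 0 0 0 -1;-0.04 0.5 0 0 0 0 -1;-0.055 0.69 0 0 0 0 -1;-0.055 0.69 0 0 0 0 -1'
python3 -m handwheel '-0.02 0.25 0 0 0 0 -1;-0.04 0.5 0 0 0 0 -1;-0.055 0.69 0 0 0 0 -1;-0.055 0.69 0 0 0 0 -1;-0.055 0.69 0 0 0 0 -1;-0.055 0.69 0 0 0 0 -1'
```

```text
time: 11.92
tool_pos: [469.5, -35.6, 0.8]
tcp_rot: [-3.139, -0.0, 1.57]
contact_force: [-5.5, -0.7, 5.2]
grip_width: 41.8
finger_force: 30.0
time: 12.33
tool_pos: [472.0, -35.9, 81.7]
tcp_rot: [3.138, 0.001, 1.57]
contact_force: [-0.1, -0.2, -4.4]
grip_width: 41.3
finger_force: 30.0
time: 12.67
tool_pos: [542.4, -41.7, 78.8]
tcp_rot: [3.14, -0.0, 1.569]
contact_force: [0.1, -0.9, -3.6]
grip_width: 41.2
finger_force: 30.0
time: 13.17
tool_pos: [606.6, -46.5, 78.9]
tcp_rot: [-3.137, -0.001, 1.57]
contact_force: [0.2, 0.3, -3.9]
grip_width: 41.2
finger_force: 30.0
```

```bash
python3 -m handwheel '0 0 0.2 0 0 0 -1;0 0 0.36 0 0 0 -1;0 0 0.36 0 0 0 -1;0 0 0.36 0 0 0 -1;0 0 0.36 0 0 0 -1;0 0 0.36 0 0 0 -1'
python3 -m handwheel '0 0 0 0 0 0 -1;0 0 0 0 0 0 -1';python3 -m handwheel '0 0 0 0 0 0 -1;0 0 0 0 0 0 -1'
```

```text
time: 13.67
tool_pos: [609.1, -47.0, 46.1]
tcp_rot: [3.14, 0.0, 1.57]
contact_force: [0.3, 0.5, -4.4]
grip_width: 41.2
finger_force: 30.0
time: 13.83
tool_pos: [609.0, -46.9, 45.8]
tcp_rot: [3.14, 0.0, 1.57]
contact_force: [0.2, 0.2, -4.4]
grip_width: 41.1
finger_force: 30.0
time: 14.0
tool_pos: [608.7, -46.9, 45.2]
tcp_rot: [3.141, 0.0, 1.57]
contact_force: [-0.1, -0.8, -3.1]
grip_width: 41.4
finger_force: 30.0
```

```bash
python3 -m handwheel '0 0.005 0.03 0 0 0 -1;0 0.005 0.05 0 0 0 -1;0 0.005 0.06 0 0 0 -1;0 0.005 0.065 0 0 0 -1;0 0.005 0.065 0 0 0 -1;0 0.005 0.065 0 0 0 -1'
```

```text
time: 14.5
tool_pos: [609.1, -46.9, 38.9]
tcp_rot: [3.141, -0.0, 1.57]
contact_force: [-2.3, 0.8, 2.6]
grip_width: 41.4
finger_force: 30.0
```

```bash
python3 -m handwheel '0 0 0 0 0 0 0.4;0 0 0 0 0 0 1;0 0 0 0 0 0 1;0 0 0 0 0 0 1;0 0 0 0 0 0 1'
python3 -m handwheel '0 0 -0.3 0 0 0 1;0 0 -0.7 0 0 0 1;0 0 -1 0 0 0 1;0 0 -1 0 0 0 1'
python3 -m handwheel '-0.25 -0.4 0 0 0 0 1;-0.5 -0.8 0 0 0 0 1;-0.6 -0.96 0 0 0 0 1;-0.6 -0.96 0 0 0 0 1'
python3 -m handwheel '-0.25 -0.4 0 0 0 0 1;-0.5 -0.8 0 0 0 0 1;-0.6 -0.96 0 0 0 0 1;-0.6 -0.96 0 0 0 0 1;-0.6 -0.96 0 0 0 0 1;-0.6 -0.96 0 0 0 0 1'
python3 - <<'E'
from h import *
np.set_printoptions(precision=1,suppress=True)
q=cap('top');o=bot.get_obs();print(o['tool_pos'])
print(fitpad(q,610.8,-47.7),hole(q,610.8,-47.7,92,21),hole(q,644,134,70,12))
E
```

```text
time: 14.92
tool_pos: [609.2, -46.9, 38.4]
tcp_rot: [3.141, -0.0, 1.57]
contact_force: [-0.6, 0.6, 0.5]
grip_width: 70.3
finger_force: 0.0
time: 15.25
tool_pos: [612.9, -47.6, 145.6]
tcp_rot: [3.129, 0.002, 1.57]
contact_force: [0.6, -0.1, 1.1]
grip_width: 91.3
finger_force: 0.0
time: 15.58
tool_pos: [508.6, -108.6, 138.0]
tcp_rot: [-3.138, 0.0, 1.567]
contact_force: [0.4, -0.7, -0.4]
grip_width: 91.8
finger_force: 0.0
time: 16.08
tool_pos: [417.9, -166.8, 138.6]
tcp_rot: [3.14, 0.0, 1.569]
contact_force: [0.4, 0.3, 1.2]
grip_width: 91.9
finger_force: 0.0
[ 418.1 -166.5  138.5]
(array([629.1, -50.9]), np.float64(-18.760383178291434)) (array([609.6, -48.4]), np.float64(-111.84663477381642), np.float64(11.950000000000001)) (array([644.2, 133.6]), np.float64(-113.53091731622638), np.float64(6.9))
```

```bash
python3 -m handwheel '0 0 0.3 0 0 0 1;0 0 0.6 0 0 0 1;0 0 0.9 0 0 0 1;0 0 0.9 0 0 0 1;0 0 0.9 0 0 0 1'
python3 -m handwheel '0 0 0.2 0 0 0 1;0 0 0.38 0 0 0 1;0 0 0.38 0 0 0 1;0 0 0.38 0 0 0 1;0 0 0.38 0 0 0 1'
python3 -m handwheel '0 0 0 0 0 0 0.3;0 0 0 0 0 0 0.1;0 0 0 0 0 0 -1;0 0 0 0 0 0 -1;0 0 0 0 0 0 -1;0 0 0 0 0 0 -1;0 0 0 0 0 0 -1;0 0 0 0 0 0 -1'
```

```text
time: 16.55
tool_pos: [416.9, -165.6, 47.6]
tcp_rot: [-3.139, -0.002, 1.571]
contact_force: [-0.0, -0.8, 1.3]
grip_width: 91.8
finger_force: 0.0
time: 16.97
tool_pos: [418.3, -167.2, 12.1]
tcp_rot: [3.139, 0.001, 1.57]
contact_force: [1.1, -1.2, -0.2]
grip_width: 91.5
finger_force: 0.0
time: 17.63
tool_pos: [417.6, -166.8, 10.6]
tcp_rot: [3.14, 0.0, 1.569]
contact_force: [3.6, 0.7, 0.9]
grip_width: 51.0
finger_force: 30.0
```

```bash
python3 -m handwheel '0 0 0 0 0 0 -1;0 0 0 0 0 0 -1'
```

```text
time: 17.8
tool_pos: [417.6, -166.9, 10.6]
tcp_rot: [3.14, 0.0, 1.57]
contact_force: [3.7, 1.5, 1.2]
grip_width: 50.0
finger_force: 30.0
```

```bash
python3 -m handwheel '0 0 -0.2 0 0 0 -1;0 0 -0.5 0 0 0 -1;0 0 -0.8 0 0 0 -1;0 0 -0.8 0 0 0 -1;0 0 -0.8 0 0 0 -1'
python3 -m handwheel '0.05 0.25 0 0 0 0 -1;0.1 0.5 0 0 0 0 -1;0.175 0.88 0 0 0 0 -1;0.175 0.88 0 0 0 0 -1;0.175 0.88 0 0 0 0 -1'
python3 -m handwheel '0.05 0.25 0 0 0 0 -1;0.1 0.5 0 0 0 0 -1;0.175 0.88 0 0 0 0 -1;0.175 0.88 0 0 0 0 -1;0.175 0.88 0 0 0 0 -1;0.175 0.88 0 0 0 0 -1'
python3 -m handwheel '0 0 0.2 0 0 0 -1;0 0 0.36 0 0 0 -1;0 0 0.36 0 0 0 -1;0 0 0.36 0 0 0 -1;0 0 0.36 0 0 0 -1;0 0 0.36 0 0 0 -1;0 0 0.36 0 0 0 -1;0 0 0.36 0 0 0 -1'
python3 -m handwheel '0 0 0 0 0 0 -1;0 0 0 0 0 0 -1'
```

```text
time: 18.22
tool_pos: [416.7, -166.7, 90.4]
tcp_rot: [3.141, 0.001, 1.57]
contact_force: [-1.0, 0.0, -7.4]
grip_width: 50.4
finger_force: 30.0
time: 18.63
tool_pos: [504.4, -148.1, 87.1]
tcp_rot: [-3.137, -0.002, 1.572]
contact_force: [-1.4, -1.3, -6.7]
grip_width: 50.6
finger_force: 30.0
time: 19.13
tool_pos: [590.5, -131.5, 87.9]
tcp_rot: [-3.136, -0.002, 1.57]
contact_force: [0.3, -0.3, -6.8]
grip_width: 49.8
finger_force: 29.9
time: 19.8
tool_pos: [593.3, -132.0, 55.3]
tcp_rot: [3.14, 0.0, 1.57]
contact_force: [0.7, 0.5, -6.4]
grip_width: 50.5
finger_force: 29.9
time: 19.97
tool_pos: [593.1, -131.9, 54.7]
tcp_rot: [3.141, 0.0, 1.57]
contact_force: [0.3, 0.3, -7.2]
grip_width: 50.3
finger_force: 29.9
```

```bash
python3 -m handwheel '0 0.006 0.03 0 0 0 -1;0 0.006 0.05 0 0 0 -1;0 0.006 0.06 0 0 0 -1;0 0.006 0.062 0 0 0 -1;0 0.006 0.062 0 0 0 -1;0 0.006 0.062 0 0 0 -1'
```

```text
time: 20.47
tool_pos: [594.1, -131.9, 49.8]
tcp_rot: [3.14, 0.0, 1.57]
contact_force: [-2.2, 1.2, 5.9]
grip_width: 50.3
finger_force: 29.9
```

```bash
python3 -m handwheel '0 0 0 0 0 0 0.5;0 0 0 0 0 0 1;0 0 0 0 0 0 1;0 0 0 0 0 0 1;0 0 0 0 0 0 1'
python3 -m handwheel '0 0 -0.3 0 0 0 1;0 0 -0.7 0 0 0 1;0 0 -1 0 0 0 1;0 0 -1 0 0 0 1'
python3 -m handwheel '-0.25 -0.25 0 0 0 0 1;-0.5 -0.5 0 0 0 0 1;-0.83 -0.84 0 0 0 0 1;-0.83 -0.84 0 0 0 0 1;-0.83 -0.84 0 0 0 0 1'
python3 -m handwheel '-0.25 -0.25 0 0 0 0 1;-0.5 -0.5 0 0 0 0 1;-0.82 -0.84 0 0 0 0 1;-0.82 -0.84 0 0 0 0 1;-0.82 -0.84 0 0 0 0 1;-0.82 -0.84 0 0 0 0 1'
python3 - <<'E'
from h import *
np.set_printoptions(precision=1,suppress=True)
q=cap('top');o=bot.get_obs();print(o['tool_pos'])
print(hole(q,595,-132,103,25.5),hole(q,610.8,-47.7,92,21),fitpad(q,626.5,39))
E
```

```text
time: 20.88
tool_pos: [593.7, -131.9, 48.2]
tcp_rot: [3.141, -0.0, 1.57]
contact_force: [-0.6, -0.3, -0.2]
grip_width: 78.8
finger_force: 0.0
time: 21.22
tool_pos: [597.2, -133.1, 155.4]
tcp_rot: [3.13, 0.004, 1.57]
contact_force: [1.2, -0.8, -0.2]
grip_width: 92.0
finger_force: 0.0
time: 21.63
tool_pos: [508.0, -216.4, 148.1]
tcp_rot: [-3.141, -0.0, 1.566]
contact_force: [-0.3, -0.4, -0.6]
grip_width: 92.0
finger_force: 0.0
time: 22.13
tool_pos: [426.4, -296.2, 148.1]
tcp_rot: [3.141, -0.001, 1.569]
contact_force: [0.4, -0.1, 0.1]
grip_width: 91.6
finger_force: 0.0
[ 426.7 -295.8  148.1]
(array([ 595.6, -131.5]), np.float64(-119.3571703382289), np.float64(14.975)) (array([609.6, -48.4]), np.float64(-112.9798182336694), np.float64(11.950000000000001)) (array([626.9,  39.3]), np.float64(-66.9624879606234))
```

```bash
python3 -m handwheel '0 0 0.3 0 0 0 1;0 0 0.6 0 0 0 1;0 0 0.9 0 0 0 1;0 0 0.9 0 0 0 1;0 0 0.9 0 0 0 1'
python3 -m handwheel '0 0 0.2 0 0 0 0.6;0 0 0.4 0 0 0 0.6;0 0 0.6 0 0 0 0.6;0 0 0.63 0 0 0 0.5;0 0 0.63 0 0 0 0.5;0 0 0.63 0 0 0 0.5'
python3 -m handwheel '0 0 0 0 0 0 -0.1;0 0 0 0 0 0 -1;0 0 0 0 0 0 -1;0 0 0 0 0 0 -1;0 0 0 0 0 0 -1;0 0 0 0 0 0 -1;0 0 0 0 0 0 -1;0 0 0 0 0 0 -1'
python3 -m handwheel '0 0 0 0 0 0 -1;0 0 0 0 0 0 -1'
```

```text
time: 22.6
tool_pos: [425.9, -295.0, 57.4]
tcp_rot: [-3.139, -0.003, 1.572]
contact_force: [-0.7, -0.3, 0.8]
grip_width: 91.7
finger_force: 0.0
time: 23.1
tool_pos: [426.8, -297.4, -3.0]
tcp_rot: [3.139, 0.002, 1.57]
contact_force: [-0.4, -0.4, -0.1]
grip_width: 69.0
finger_force: 0.0
time: 23.77
tool_pos: [425.6, -296.8, -4.7]
tcp_rot: [3.141, 0.0, 1.57]
contact_force: [-0.3, -0.3, 2.5]
grip_width: 32.2
finger_force: 30.0
time: 23.93
tool_pos: [425.5, -296.8, -4.7]
tcp_rot: [3.141, 0.0, 1.57]
contact_force: [1.2, 0.2, 2.6]
grip_width: 31.7
finger_force: 30.0
```

```bash
python3 -m handwheel '0 0 -0.2 0 0 0 -1;0 0 -0.5 0 0 0 -1;0 0 -0.8 0 0 0 -1;0 0 -1 0 0 0 -1;0 0 -1 0 0 0 -1'
python3 -m handwheel '0.2 0.12 -0.1 0 0 0 -1;0.5 0.3 -0.2 0 0 0 -1;0.84 0.5 -0.2 0 0 0 -1;0.84 0.5 -0.2 0 0 0 -1'
python3 -m handwheel '0.3 0.18 0 0 0 0 -1;0.6 0.36 0 0 0 0 -1;0.84 0.5 0 0 0 0 -1;0.84 0.5 0 0 0 0 -1'
python3 -m handwheel '0.3 0.18 0 0 0 0 -1;0.6 0.36 0 0 0 0 -1;0.84 0.5 0 0 0 0 -1;0.84 0.5 0 0 0 0 -1'
python3 -m handwheel '0.3 0.18 0 0 0 0 -1;0.6 0.36 0 0 0 0 -1;0.84 0.5 0 0 0 0 -1;0.84 0.5 0 0 0 0 -1;0.84 0.5 0 0 0 0 -1;0.84 0.5 0 0 0 0 -1'
python3 -m handwheel '0 0 0.3 0 0 0 -1;0 0 0.6 0 0 0 -1;0 0 0.75 0 0 0 -1;0 0 0.75 0 0 0 -1;0 0 0.75 0 0 0 -1;0 0 0.75 0 0 0 -1;0 0 0.75 0 0 0 -1;0 0 0.75 0 0 0 -1'
python3 -m handwheel '0 0 0 0 0 0 -1;0 0 0 0 0 0 -1'
```

```text
time: 24.35
tool_pos: [427.2, -298.3, 99.0]
tcp_rot: [3.136, 0.005, 1.57]
contact_force: [0.8, -1.3, -1.7]
grip_width: 31.8
finger_force: 30.0
time: 24.68
tool_pos: [477.4, -207.3, 114.3]
tcp_rot: [3.141, -0.003, 1.574]
contact_force: [0.1, 0.0, -1.4]
grip_width: 32.0
finger_force: 30.0
time: 25.02
tool_pos: [526.6, -124.4, 113.5]
tcp_rot: [-3.14, -0.003, 1.574]
contact_force: [-0.6, 0.8, -1.7]
grip_width: 31.8
finger_force: 30.0
time: 25.35
tool_pos: [576.7, -41.0, 113.6]
tcp_rot: [-3.141, -0.002, 1.573]
contact_force: [-1.6, 0.8, -3.1]
grip_width: 32.0
finger_force: 30.0
time: 25.85
tool_pos: [624.7, 38.0, 113.9]
tcp_rot: [-3.139, 0.0, 1.57]
contact_force: [-0.5, -0.6, -2.4]
grip_width: 32.5
finger_force: 30.0
time: 26.52
tool_pos: [626.7, 38.8, 41.9]
tcp_rot: [3.139, 0.0, 1.569]
contact_force: [-0.0, 0.9, -2.0]
grip_width: 32.1
finger_force: 30.0
time: 26.68
tool_pos: [626.1, 39.1, 41.0]
tcp_rot: [3.14, 0.0, 1.57]
contact_force: [0.6, -0.7, -3.2]
grip_width: 31.6
finger_force: 30.0
```

```bash
python3 -m handwheel '0.006 0 0.03 0 0 0 -1;0.006 0 0.05 0 0 0 -1;0.006 0 0.065 0 0 0 -1;0.006 0 0.072 0 0 0 -1;0.006 0 0.072 0 0 0 -1;0.006 0 0.072 0 0 0 -1'
```

```text
time: 27.18
tool_pos: [625.6, 39.8, 33.4]
tcp_rot: [-3.141, -0.0, 1.57]
contact_force: [-3.1, 0.3, 2.8]
grip_width: 32.3
finger_force: 30.0
```

```bash
python3 -m handwheel '0 0 0 0 0 0 0.3;0 0 0 0 0 0 0.5;0 0 0 0 0 0 0.5;0 0 0 0 0 0 0.5;0 0 0 0 0 0 0.5'
python3 -m handwheel '0 0 -0.3 0 0 0 0.5;0 0 -0.7 0 0 0 0.5;0 0 -1 0 0 0 0.5;0 0 -1 0 0 0 0.5'
python3 -m handwheel '0 -0.4 -0.1 0 0 0 0.5;0 -0.8 -0.1 0 0 0 0.5;0 -1 -0.2 0 0 0 0.5;0 -1 -0.2 0 0 0 0.5'
python3 -m handwheel '0 -0.4 0 0 0 0 0.5;0 -0.8 0 0 0 0 0.5;0 -1 0 0 0 0 0.5;0 -1 0 0 0 0 0.5'
python3 - <<'E'
from h import *
np.set_printoptions(precision=1,suppress=True)
q=cap('top');p=cap('scene')
for h,(x,y),k in((70,(644.5,133.8),'a'),(81,(627,39.4),'b'),(92,(610.8,-47.7),'c'),(103,(594.8,-132.3),'d')): print(k,hole(q,x,y,h,BUS[k][0])[0]-[x,y],hole(p,x,y,h,BUS[k][0])[0]-[x,y])
a=cv2.resize(q['frame'][105:195,155:400],(784,288),interpolation=2);b=cv2.resize(p['frame'][170:360,180:380],(310,295),interpolation=2)
o=np.zeros((583,784,3),np.uint8);o[:288]=a;o[288:,:310]=b;cv2.imwrite('pics/end.png',cv2.cvtColor(o,4))
E
```

```text
time: 27.6
tool_pos: [625.9, 39.6, 32.9]
tcp_rot: [3.141, -0.0, 1.57]
contact_force: [0.3, 0.6, 0.2]
grip_width: 60.8
finger_force: 0.0
time: 27.93
tool_pos: [629.7, 39.5, 140.4]
tcp_rot: [3.129, 0.001, 1.57]
contact_force: [0.5, -1.9, -0.3]
grip_width: 68.8
finger_force: 0.0
time: 28.27
tool_pos: [522.4, 40.1, 154.2]
tcp_rot: [-3.141, -0.0, 1.57]
contact_force: [1.8, -0.4, 0.8]
grip_width: 68.7
finger_force: 0.0
time: 28.6
tool_pos: [422.3, 40.2, 152.9]
tcp_rot: [-3.139, -0.0, 1.57]
contact_force: [0.6, -0.1, 0.0]
grip_width: 68.8
finger_force: 0.0
a [-0.3 -0.2] [-0.9 -0.4]
b [-1.  -0.4] [-1.1 -0.1]
c [-1.2 -0.7] [-0.9 -0.2]
d [0.8 0.8] [1.4 1.4]
```

View pics/end.png

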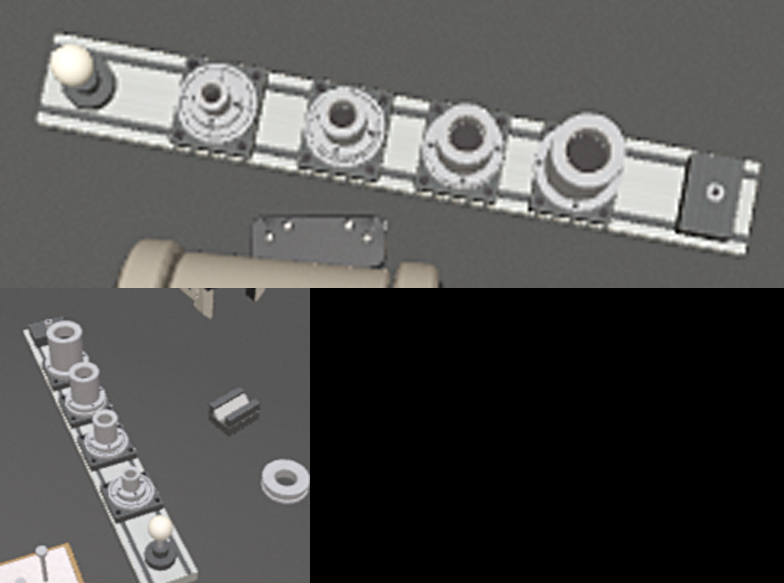

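The final picture shows all four bushings upright and in order from the ball (smallest at left, largest next to the end stop). By the camera fits each is centred within about 2 mm, and the ring has not moved.

```bash
python3 -c "
from plant import bot
print(bot.close_job())"
```

```text
the job is handed in; nothing more can be done
None
```

The job is handed in: all four bushings stand upright on the rests, smallest next to the white ball through to largest at the far end, each centred within about 2 mm by the camera fits, with the setting ring left where it was and the clock at about 29 s of the 93 s allowed.

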